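# Hand over the cedar-ball dish

### The arm

A 6-joint arm with a two-finger parallel gripper is mounted at the origin on the work surface. World frame = base frame: x ahead of the robot, y to its left, z up, the work surface at z = 0. Lengths are in m, angles in rad, forces in N, time in s.
With the tool pointing down it reaches from about 0.35 to 0.85 m from the base axis. Payload 8.1 kg.
Tool frame: the origin (TCP) lies at the very end of the fingers, on their centre line; the grasp point (between the pads) lies tcp_to_grasp behind it (tcp_to_grasp is the distance from the TCP to the grasp point, in m); z points along the fingers, y is the direction in which the jaws open and shut (so a half turn about z gives the same grasp; the last joint's range is limited). The gripper opens to 85 mm and grips with 20 to 120 N. Pads are 22 mm wide; open, the fingers measure 114 mm over their backs; the gripper's body (76 mm by 85 mm) begins 54 mm behind the grasp point. The pads swing forward as they close: fully open they stand 13 mm farther back than shut.
Start: joints at [1.058, 0.13, 1.488, -0, 1.523, -0.085], TCP at [0.249, 0.546, 0.231] pointing down, gripper open.
Joint ranges: [-2.96, 2.96], [-0.89, 2.26], [0.02, 2.5], [-1.34, 4.48], [0, 2.73], [-2.66, 2.66]. Speed limits (rad/s): [2.39, 2.39, 2.79, 3.14, 3.14, 3.14].

### API

Orientations are given as a rotation vector (axis times angle).
In Python, from rig import sense, capture, calibration, close_job, tcp_to_grasp gives the robot as it stands.
- The arm moves only by the tool drive_tool, never from a script. Its argument "increments" is a list of rows, each a list of 7 numbers: the finger opening in mm, from 0 to 85.4, then the shift along the tool's x, y, z in mm, then the turn, a rotation vector about the tool's x, y, z in rad. In form: [[hand, dx, dy, dz, wx, wy, wz], ...]. A call has 1 to 8 rows; each row is the pose to reach, as a shift and turn from the pose measured when the call began, along the tool's axes at that moment; what a row does not reach only later rows make up. A row lasts 1/8 s, in which the tool goes at most 62.5 mm and 10.7 degrees, less where a joint would pass 70% of its speed; a pose out of reach is approached as far as the arm can. A call with a gripper value outside its range is refused whole. The fingers move at their own pace and stop on an object; "force" is the grip in N (left out, the last holds). Time passes only in rows, so rows that repeat a pose let the fingers close. It gives the time, the measured TCP pose, the force and the opening at its end, in the units of the state.
- sense(): the state, without advancing time (a new reading comes with each control period).
- capture(name): name is "side" or "top" or "wrist"; returns the picture (420x560x3 uint8, red, green, blue); there is no depth.
- calibration(name): a dict with "fx", "fy", "cx", "cy" (pixels), "R" (3x3) and "t" (3): a world point X has camera coordinates R X + t; the wrist camera has in their place "hand_eye" (4x4, takes a point from camera to tool coordinates, whose origin is the TCP and whose axes are the flange's). Camera axes: x right, y down, z forward; pixel columns grow to the right and rows downward; lengths in m; the calibration is good to about 2 mm. A picture is of the moment at which its call begins: read the wrist's pose just before it. calibration takes no time and is no camera call.
- close_job(): hands the job in, once; it reports no verdict.
The state is a dict: "clock": time; "joint_positions": joint angles; "dq": joint speeds; "effort": joint torques, N m; "eef_pos": TCP position; "tool_rot": TCP orientation; "ft_force": force on the tool from outside, world axes, zero at the start; "moment": the same for the moment, N m; "opening": finger opening in m.
Only numpy, scipy, OpenCV 4.12 (cv2) and the standard library are available. Lean on these libraries where they do the work, as an engineer would, in place of code of your own. Each camera call takes 0.05 s, during which the arm holds its last target.

### The job

The closed pill organizer lies too tight against the handle of the glass dish for fingers to fit: set it down (no dropping) flat, lids up, in the large compartment of the wooden valet tray and let go. Then lift the dish by its handle, clear of the shelf before you turn it a quarter turn so that the handle points straight back at the robot's side and the bowl straight out over the room-side edge, and finish holding it still there, about 10 cm above the shelf, for me to take. Keep the dish level so that the loose cedar ball stays in its middle without being touched, and leave the tray, tie clip, hair tie dispenser and cologne bottle where they are.

Things in the scene. Friction and masses are not known exactly. Their poses are not given: they have to be found in the camera images.
- dish_handle (a point): Centre, half-way up, of the dish's handle: a level glass tab 26 mm wide, 12 mm thick, from 22 mm this side of the point (the bowl's rim) to 31 mm beyond (round end). 25 mm above the dish's underside, 82 mm from its axis. x points to the bowl, y across the tab, z up. Grip across the width, pads near the point, firmly (40 N or more): dish about 0.23 kg, mostly in the bowl.
- dish_center (a point): Middle of the round pale blue-green glass dish (120 mm across without handle, rim 31 mm high), on its inner surface, 16 mm above the underside. The hollow has a 140 mm radius: the ball rolls 2 mm per degree of tilt. x points from the handle through the middle; at the end it must point along shelf_near's x. At the start the handle points to the robot's left (+y), within about 15 degrees.
- ball_center (a point): Centre of the loose brown cedar ball, 38 mm across, about 12 g, that lies in the middle of the dish; 19 mm above dish_center.
- dish: The same glass dish as a whole, with its handle; origin on its axis at the underside of its foot, axes as for dish_center.
- ball: The same cedar ball; its origin is a point of its surface and turns with it, so use ball_center.
- organizer_center (a point): Centre, half-way up, of the closed white pill organizer: a bar 150 mm long (x), 34 mm wide (y), 26 mm high (z up, lids on top), about 0.09 kg. At the start it lies along the handle of the dish, on the side away from the robot, a few mm off it and reaching beyond its end; its middle is clear of the handle, to be gripped there across the width.
- organizer: The same pill organizer; origin at the centre of its underside.
- tray: Dark wooden valet tray, open on top, 200 mm (x) by 260 mm (y), 32 mm high, 0.8 kg, loose; origin at the centre of its underside. Walls 9 mm, floor 8 mm thick. A divider along y, 24 mm high, at x = +30 to +37 mm parts it into a large compartment (clear x -91 to +30 mm, y -121 to +121 mm) and a narrow one with the tie clip.
- tray_large (a point): Middle of the floor of the tray's large compartment, 8 mm above the tray's underside; axes as the tray's: the long side of the compartment runs along y.
- tie_clip: Steel tie clip, 55 by 7 by 9 mm, in the narrow compartment of the tray; origin at its underside.
- dispenser: Push dispenser full of hair ties: clear round tub 77 mm across, 112 mm high, with a white foot and push cap; origin at the centre of its underside.
- cologne: Square glass cologne bottle with black cap, 32 by 54 mm, 102 mm high; origin at the centre of its underside.
- shelf_near (a point): Fixed point on the top of the grey shelf, 0.42 m straight in front of the robot, z = 0. Its x points straight out to the room-side edge of the shelf, which lies opposite the robot 0.53 m farther on (world +x); y runs along that edge, to the robot's left.
There are look-alikes about, which are no part of the job. What is shaped like the organizer but pink is not meant.

How it is judged:
By the outcome, as a careful person would: the job done as asked, in the order asked, and still so for the second after the job is handed in, while the arm keeps its last pose, push and grip.
It also fails if it takes over 67 s, if anything falls off the work surface, if the arm or the gripper's body presses on something with over 40 N, if the wrist force passes 120 N, or if a joint passes its speed limit or range.

## Working session

There is one attempt and no reset: what is moved stays moved. The work goes in short steps, Python scripts to look and compute and a tool call to move; the robot and the scene stay as the last step left them, time stands still between calls to the robot, and variables do not carry over. Pictures are saved under pics/ and viewed, and the job is handed in when it is done.

Besides the shell and the picture viewer there is one more tool, called as name(argument=value, ...), one argument or row to a line, values as JSON. drive_tool: Moves the arm, as the interface text tells. Its arguments: {"type":"object","properties":{"increments":{"type":"array"},"force":{"type":"number"}},"required":["increments"]}

```bash
mkdir -p pics; ls; python3 - <<'E'
from rig import sense,capture,calibration,tcp_to_grasp
import cv2,numpy as np
print(sense(),tcp_to_grasp)
for n in("side","top","wrist"):
    im=capture(n);cv2.imwrite(f"pics/{n}0.png",im[:,:,::-1]);print(n,calibration(n))
E
```

```text
pics
{'clock': 0.0, 'joint_positions': array([ 1.05760519e+00,  1.31170332e-01,  1.48930456e+00, -2.58016968e-05,
        1.52298871e+00, -8.54033729e-02]), 'dq': array([-6.06546438e-05,  4.88599475e-04, -8.85234848e-04,  8.57820403e-05,
       -1.17771104e-03,  1.39277122e-04]), 'effort': array([ 1.22539899e-03, -5.69390881e+01, -5.00566542e+01, -9.65839104e-05,
        1.42622300e-02,  2.57358482e-05]), 'eef_pos': array([0.24863041, 0.54544789, 0.23022507]), 'tool_rot': array([-6.66741267e-01, -3.06948553e+00,  2.81969682e-03]), 'ft_force': array([ 0.07458832, -0.37384139, -0.74526971]), 'moment': array([-0.02245076, -0.00571265,  0.03164776]), 'opening': 0.08550549007777491} 0.0187
side {'fx': 419.0063517514656, 'fy': 419.0063517514656, 'cx': 278.987993163883, 'cy': 216.32597069305643, 'R': array([[ 0.92540767, -0.37858621, -0.01712102],
       [-0.2487217 , -0.57264272, -0.78116441],
       [ 0.28593384,  0.7271539 , -0.62409057]]), 't': array([-0.53047204,  0.15735845,  0.89876505])}
top {'fx': 494.9057352313962, 'fy': 494.9057352313962, 'cx': 275.05305919933585, 'cy': 210.17822143785034, 'R': array([[ 0.02520458, -0.99961284, -0.01178527],
       [-0.99488045, -0.02392767, -0.09818536],
       [ 0.09786535,  0.01419965, -0.99509836]]), 't': array([-0.03577209,  0.57194155,  1.21869914])}
wrist {'fx': 307.77685894276465, 'fy': 307.77685894276465, 'cx': 279.9653926642358, 'cy': 214.20795455396967, 'hand_eye': array([[-6.36990687e-04, -9.62438231e-01, -2.71499993e-01,
         6.80868613e-02],
       [ 9.99999796e-01, -6.25228048e-04, -1.29823876e-04,
         1.38872772e-04],
       [-4.48019495e-05, -2.71500021e-01,  9.62438433e-01,
        -1.42357962e-01],
       [ 0.00000000e+00,  0.00000000e+00,  0.00000000e+00,
         1.00000000e+00]])}
```

View pics/side0.png

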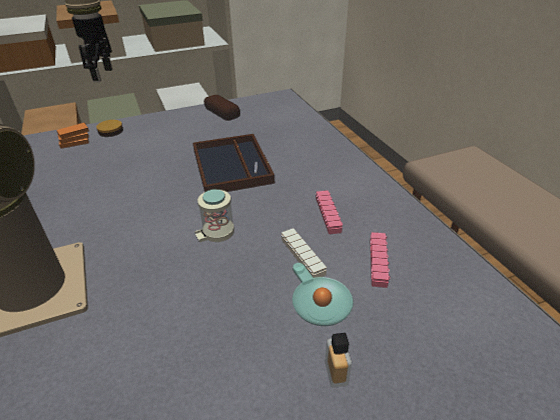

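View pics/top0.png

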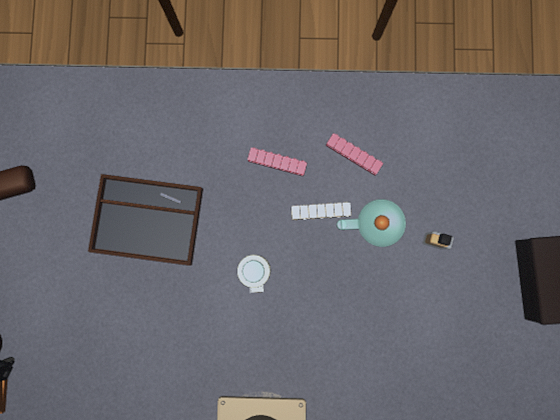

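View pics/wrist0.png

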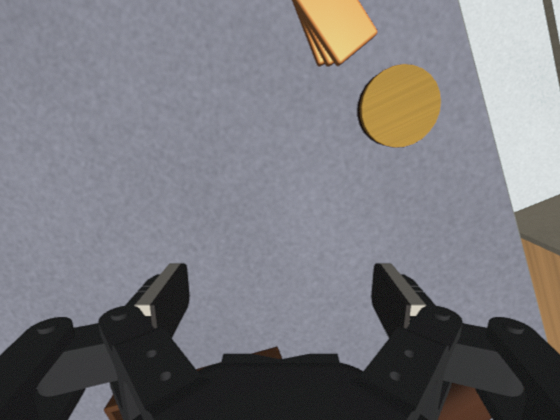

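The side picture shows the white organizer at about (303,252) against the dish handle (302,272). It also shows the dish with its ball (322,297), the tray (233,162), dispenser (215,215) and cologne (339,357).
Top picture candidates for the organizer: white bar (321,211), pink bars (277,161) and (354,154). The white one fits by its colour and because it lies along the handle (348,225). I'll measure and confirm it in a crop.

```bash
cat > h.py <<'E'
import numpy as np,cv2
from scipy.spatial.transform import Rotation as Ro
from rig import sense,capture,calibration,tcp_to_grasp
def ray(name,uv,st=None):
    c=calibration(name);uv=np.atleast_2d(np.asarray(uv,float))
    d=np.c_[(uv[:,0]-c['cx'])/c['fx'],(uv[:,1]-c['cy'])/c['fy'],np.ones(len(uv))]
    if 'R' in c: return -c['R'].T@c['t'], d@c['R']
    H=c['hand_eye'];st=st or sense();R=Ro.from_rotvec(st['tool_rot']).as_matrix()
    return st['eef_pos']+R@H[:3,3], d@(R@H[:3,:3]).T
def onz(name,uv,z,st=None):
    o,d=ray(name,uv,st);z=np.asarray(z,float)
    return o+d*((z-o[2])/d[:,2])[:,None]
def proj(name,X,st=None):
    c=calibration(name);X=np.atleast_2d(X)
    if 'R' in c: p=X@c['R'].T+c['t']
    else:
        H=c['hand_eye'];st=st or sense();R=Ro.from_rotvec(st['tool_rot']).as_matrix()
        p=((X-st['eef_pos'])@R-H[:3,3])@H[:3,:3]
    return np.c_[c['fx']*p[:,0]/p[:,2]+c['cx'],c['fy']*p[:,1]/p[:,2]+c['cy']]
def big(m,roi):
    x0,y0,x1,y1=roi;k=np.zeros(m.shape,np.uint8);k[y0:y1,x0:x1]=m[y0:y1,x0:x1]
    k=cv2.morphologyEx(k.astype(np.uint8),cv2.MORPH_CLOSE,np.ones((5,5),np.uint8))
    cs,_=cv2.findContours(k,cv2.RETR_EXTERNAL,cv2.CHAIN_APPROX_NONE)
    return max(cs,key=cv2.contourArea)[:,0,:].astype(float),k
def rect(P):
    (c,s,a)=cv2.minAreaRect((P[:,:2]*1000).astype(np.float32));b=cv2.boxPoints((c,s,a))
    e=[b[1]-b[0],b[2]-b[1]];e=max(e,key=np.linalg.norm)
    return np.array(c),sorted(s),np.degrees(np.arctan2(e[1],e[0]))
E
python3 - <<'E'
from h import *
im=cv2.imread('pics/top0.png');hsv=cv2.cvtColor(im,cv2.COLOR_BGR2HSV);H,S,V=[hsv[:,:,i].astype(int) for i in range(3)]
roi=im[180:260,270:470];cv2.imwrite('pics/crop0.png',cv2.resize(roi,None,fx=4,fy=4,interpolation=cv2.INTER_CUBIC))
w,_=big(((V>170)&(S<45)),(280,195,358,225));print('org',rect(onz('top',w,.026)))
d,k=big((H>70)&(H<100)&(S>50)&(V>100),(330,185,420,260))
P=onz('top',d,.031);print('dish bbox',P.min(0),P.max(0))
o,k=big((H<18)&(S>120),(365,205,400,245));print('ball px',o.mean(0),onz('top',[o.mean(0)],.035))
# bowl circle
b=d[d[:,0]>362];(c,r)=cv2.minEnclosingCircle((onz('top',b,.029)[:,:2]*1000).astype(np.float32));print('bowl',c,r)
h=d[d[:,0]<352];print('handle',rect(onz('top',h,.031)),h.min(0),h.max(0))
t,k=big((V<75),(80,165,215,275));print('tray',rect(onz('top',t,.032)))
q=cv2.boxPoints(cv2.minAreaRect(t.astype(np.float32)));print(onz('top',q,.032).round(4).tolist())
E
```

```text
org (array([ 573.82745361, -137.45881653]), [36.51606369018555, 147.93556213378906], np.float32(-84.79176))
dish bbox [ 0.48901239 -0.34714003  0.031     ] [ 0.60707254 -0.17996193  0.031     ]
ball px [381.44736842 222.07894737] [[ 0.54853533 -0.28764017  0.035     ]]
bowl (548.1666870117188, -288.4434814453125) 59.341461181640625
handle (array([ 540.76989746, -197.37173462]), [24.533912658691406, 32.865440368652344], np.float32(-83.82912)) [338. 219.] [351. 229.]
tray (array([542.46856689, 303.4491272 ]), [198.23681640625, 263.61871337890625], np.float32(83.88439))
[[0.4577, 0.4434, 0.032], [0.6562, 0.4291, 0.032], [0.6268, 0.1626, 0.032], [0.4298, 0.1808, 0.032]]
```

View pics/crop0.png

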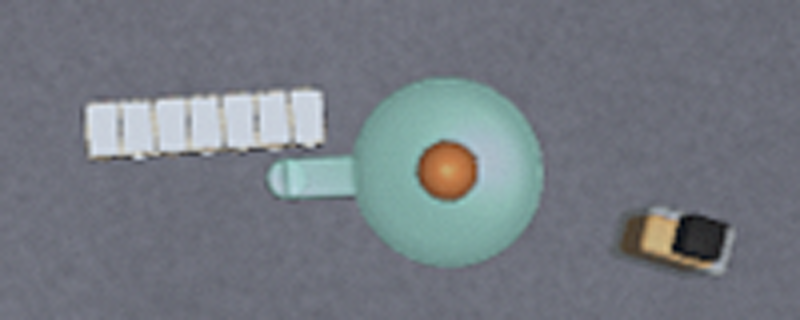

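The crop confirms it: the white 7-lid bar runs along the handle, with its middle clear of the handle's end. Next I'll plan the move to hover above it.

```bash
cat >> h.py <<'E'
def go(pos,phi,st=None):
    st=st or sense();R=Ro.from_rotvec(st['tool_rot']).as_matrix();f=np.radians(phi);c,s=np.cos(f),np.sin(f)
    T=np.array([[-s,c,0],[c,s,0],[0,0,-1.]])
    T[:,0]=[-s,c,0];T[:,1]=[c,s,0];T[:,2]=[0,0,-1]
    print('inc mm',((np.asarray(pos)-st['eef_pos'])@R*1000).round(1),'rot',Ro.from_matrix(R.T@T).as_rotvec().round(4))
def where():
    st=sense();R=Ro.from_rotvec(st['tool_rot']).as_matrix()
    print('t',round(st['clock'],3),'pos',st['eef_pos'].round(4),'phi',np.degrees(np.arctan2(R[1,1],R[0,1])).round(2),'zax',R[:,2].round(4),'F',st['ft_force'].round(1),'M',st['moment'].round(2),'open',round(st['opening']*1000,1),'q',st['joint_positions'].round(3))
E
python3 - <<'E'
from h import *
where();go([.574,-.137,.16],5.2)
print(proj('top',[[.51,-.40,.05]]))
E
```

```text
t 0.15 pos [0.2487 0.5456 0.2305] phi 65.49 zax [-7.0e-04 -1.3e-03 -1.0e+00] F [ 0.1 -0.2 -0.1] M [-0.03 -0.01 -0.01] open 85.2 q [ 1.058  0.131  1.489 -0.     1.523 -0.085]
inc mm [-579.2 -486.    71.1] rot [-1.4000e-03  7.0000e-04  1.0522e+00]
[[428.577315   238.41367297]]
```

drive_tool(
  increments=[
    [60,-25,-20,0,0,0,0.05],
    [60,-70,-58,0,0,0,0.15],
    [60,-118,-98,0,0,0,0.25],
    [60,-166,-138,0,0,0,0.36],
    [60,-214,-178,0,0,0,0.47],
    [60,-262,-218,0,0,0,0.58],
    [60,-310,-258,0,0,0,0.68],
    [60,-355,-296,0,0,0,0.78],
  ],
)

```text
clock: 1.15
eef_pos: [0.4493, 0.1269, 0.2308]
tool_rot: [1.788, 2.582, -0.002]
ft_force: [1.1, 0.5, 0.0]
opening: 0.0599
```

```bash
python3 - <<'E'
from h import *
where();go([.574,-.137,.16],5.2)
E
```

```text
t 1.15 pos [0.4493 0.1269 0.2308] phi 20.6 zax [-4.0e-04 -1.2e-03 -1.0e+00] F [1.1 0.5 0. ] M [-0.03 -0.01  0.01] open 59.9 q [ 1.660e-01 -2.370e-01  1.843e+00 -1.000e-03  1.536e+00 -1.930e-01]
inc mm [-290.8   23.9   71.1] rot [-0.0006  0.0011  0.2687]
```

drive_tool(
  increments=[
    [60,-55,5,0,0,0,0.06],
    [60,-110,10,0,0,0,0.12],
    [60,-165,14,10,0,0,0.18],
    [60,-220,18,35,0,0,0.24],
    [60,-265,22,60,0,0,0.27],
    [60,-291,24,71,0,0,0.27],
    [60,-291,24,71,0,0,0.27],
  ],
)

```text
clock: 2.02
eef_pos: [0.5733, -0.1385, 0.158]
tool_rot: [-2.121, -2.314, 0.004]
ft_force: [0.2, 0.2, -0.3]
opening: 0.0598
```

```bash
python3 - <<'E'
from h import *
where();im=capture('wrist');cv2.imwrite('pics/w1.png',im[:,:,::-1])
E
```

```text
t 2.025 pos [ 0.5733 -0.1385  0.158 ] phi 4.99 zax [-3.6e-03 -3.0e-04 -1.0e+00] F [ 0.2  0.2 -0.3] M [ 0.04  0.04 -0.03] open 59.8 q [-0.323  0.151  1.601 -0.002  1.393 -0.41 ]
```

View pics/w1.png

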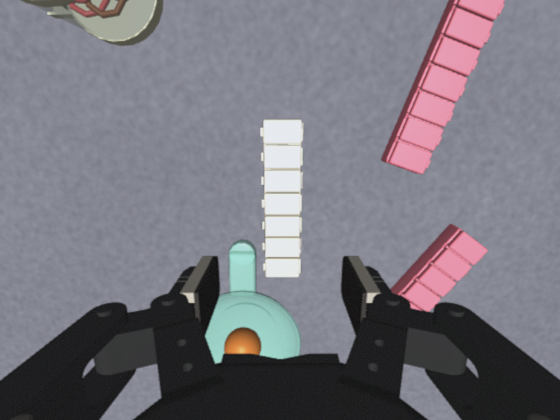

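The wrist view shows the organizer at columns 262–302, rows 120–277. The handle lies to its left, around (242,265), with a small gap.

```bash
python3 - <<'E'
from h import *
im=cv2.imread('pics/w1.png');hsv=cv2.cvtColor(im,cv2.COLOR_BGR2HSV);H,S,V=[hsv[:,:,i].astype(int) for i in range(3)]
w,_=big(((V>185)&(S<60)),(255,105,310,290));print(w.min(0),w.max(0),'org',rect(onz('wrist',w,.026)))
d,k=big((H>70)&(H<100)&(S>50)&(V>100),(220,225,265,300))
h=d[(d[:,1]<285)];print('handle',rect(onz('wrist',h,.031)))
go([.5738,-.1375,.004],5.2)
E
```

```text
[260. 120.] [302. 276.] org (array([ 575.06433105, -136.20001221]), [37.07707595825195, 147.06298828125], np.float32(-84.9429))
handle (array([ 542.56640625, -196.16937256]), [24.973400115966797, 45.974735260009766], np.float32(-86.2519))
inc mm [ -0.    0.6 155. ] rot [-0.0024  0.0001 -0.0027]
```

drive_tool(
  increments=[
    [60,0.5,2,25,0,0,0],
    [60,0.5,2,60,-0.002,0,0],
    [60,0.5,2,95,-0.002,0,0],
    [60,0.5,2,125,-0.002,0,0],
    [60,0.5,2,143,-0.002,0,0],
    [60,0.5,2,152,-0.002,0,0],
    [60,0.5,2,155,-0.002,0,0],
    [60,0.5,2,155,-0.002,0,0],
  ],
)

```text
clock: 3.08
eef_pos: [0.5759, -0.137, 0.005]
tool_rot: [2.121, 2.316, 0.0]
ft_force: [0.4, -0.6, 0.3]
opening: 0.0597
```

```bash
python3 - <<'E'
from h import *
where();im=capture('wrist');cv2.imwrite('pics/w2.png',im[:,:,::-1])
go([.575,-.1370,.003],5.1)
E
```

```text
t 3.075 pos [ 0.5759 -0.137   0.005 ] phi 5.05 zax [ 1.e-03 -5.e-04 -1.e+00] F [ 0.4 -0.6  0.3] M [-0.03  0.07 -0.02] open 59.7 q [-0.32   0.328  1.696 -0.     1.116 -0.408]
inc mm [ 0.2 -0.9  2.1] rot [ 0.0011  0.0007 -0.001 ]
```

View pics/w2.png

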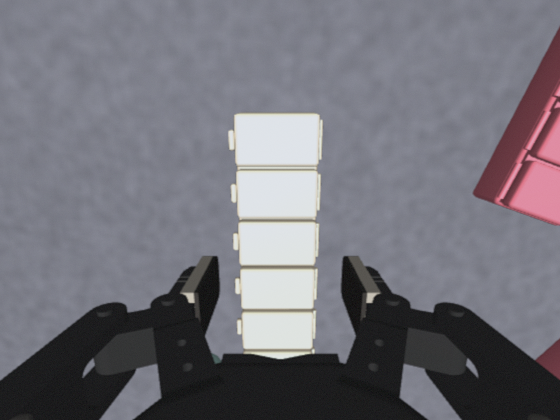

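The bar is centred between the jaws (columns 238–317, jaws 217–343). I'll close gently.

drive_tool(
  increments=[
    [45,0,-0.5,2,0,0,0],
    [35,0,-0.5,2,0,0,0],
    [28,0,-0.5,2,0,0,0],
    [28,0,-0.5,2,0,0,0],
    [28,0,-0.5,2,0,0,0],
  ],
  force=40,
)

```text
clock: 3.75
eef_pos: [0.5759, -0.1373, 0.0037]
tool_rot: [2.12, 2.315, 0.001]
ft_force: [-0.4, -0.7, 5.6]
opening: 0.0332
```

```bash
python3 - <<'E'
from h import *
where();go([.575,-.1370,.083],5.1)
E
```

```text
t 3.75 pos [ 0.5759 -0.1373  0.0037] phi 5.04 zax [ 0.0021 -0.001  -1.    ] F [-0.4 -0.7  5.6] M [-0.02  0.2  -0.  ] open 33.2 q [-0.321  0.329  1.698 -0.     1.113 -0.408]
inc mm [  0.3  -0.7 -79.3] rot [ 0.002   0.0012 -0.001 ]
```

drive_tool(
  increments=[
    [28,0,0,-4,0,0,0],
    [28,0,0,-14,0,0,0],
    [28,0,0,-34,0,0,0],
    [28,0,0,-64,0,0,0],
    [28,0,0,-98,0,0,0],
    [28,0,0,-128,0,0,0],
    [28,0,0,-150,0,0,0],
    [28,0,0,-160,0,0,0],
  ],
)

```text
clock: 4.75
eef_pos: [0.5766, -0.1375, 0.1669]
tool_rot: [2.118, 2.313, 0.004]
ft_force: [-0.7, 1.0, -1.9]
opening: 0.0332
```

```bash
python3 - <<'E'
from h import *
where();go([.5122,.3067,.165],-6.1)
im=capture('wrist');cv2.imwrite('pics/w3.png',im[:,:,::-1])
im=capture('top');cv2.imwrite('pics/t3.png',im[:,:,::-1])
E
```

```text
t 4.75 pos [ 0.5766 -0.1375  0.1669] phi 5.05 zax [ 0.0058 -0.0022 -1.    ] F [-0.7  1.  -1.9] M [-0.    0.03 -0.02] open 33.2 q [-0.32   0.143  1.593 -0.     1.399 -0.408]
inc mm [448.2 -25.1   0.5] rot [0.0058 0.0022 0.1945]
```

View pics/w3.png

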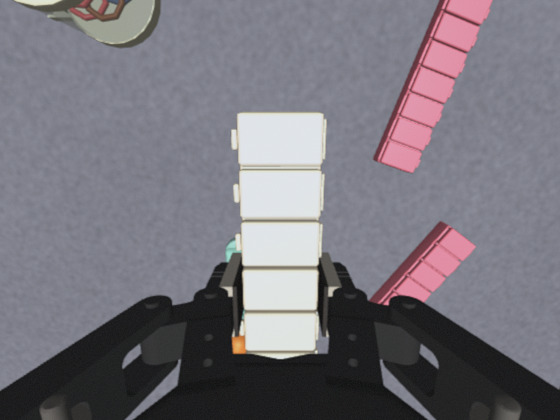

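View pics/t3.png

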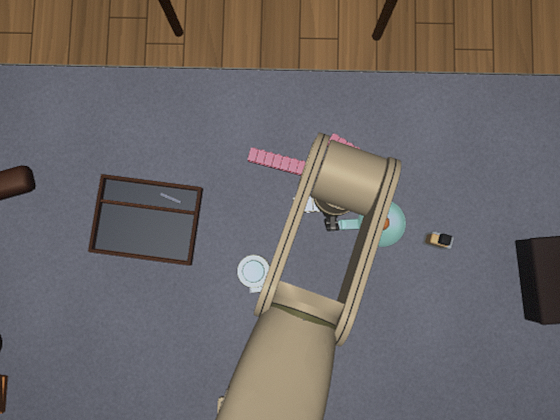

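drive_tool(
  increments=[
    [28,15,-1,0,0,0,0],
    [28,50,-3,0,0.003,0.001,0.02],
    [28,95,-5,0,0.005,0.002,0.05],
    [28,145,-8,0,0.005,0.002,0.07],
    [28,195,-11,0,0.005,0.002,0.09],
    [28,245,-14,0,0.005,0.002,0.11],
    [28,295,-17,0,0.005,0.002,0.13],
    [28,340,-19,0,0.005,0.002,0.15],
  ],
)

```text
clock: 5.85
eef_pos: [0.5257, 0.2019, 0.1634]
tool_rot: [-2.288, -2.151, 0.003]
ft_force: [0.3, 0.5, -1.2]
opening: 0.0329
```

```bash
python3 - <<'E'
from h import *
where();go([.5122,.3067,.165],-6.1)
E
```

```text
t 5.85 pos [0.5257 0.2019 0.1634] phi -3.54 zax [-2.4e-03 -2.0e-04 -1.0e+00] F [ 0.3  0.5 -1.2] M [-0.   -0.04  0.02] open 32.9 q [0.275 0.075 1.672 0.    1.396 0.337]
inc mm [103.8 -19.9  -1.5] rot [-0.0024  0.0004  0.0447]
```

drive_tool(
  increments=[
    [28,40,-8,-1,0,0,0.02],
    [28,75,-14,-1,-0.002,0,0.035],
    [28,96,-18,-1,-0.002,0,0.045],
    [28,104,-20,-1,-0.002,0,0.045],
    [28,104,-20,-1,-0.002,0,0.045],
  ],
)

```text
clock: 6.48
eef_pos: [0.5113, 0.3071, 0.1636]
tool_rot: [-2.335, -2.101, 0.003]
ft_force: [0.3, 0.4, -0.8]
opening: 0.0334
```

```bash
python3 - <<'E'
from h import *
where()
im=capture('wrist');cv2.imwrite('pics/w4.png',im[:,:,::-1])
E
```

```text
t 6.475 pos [0.5113 0.3071 0.1636] phi -6.05 zax [-0.0018 -0.0012 -1.    ] F [ 0.3  0.4 -0.8] M [ 0.01  0.   -0.07] open 33.4 q [ 0.455  0.163  1.577 -0.     1.404  0.561]
```

View pics/w4.png

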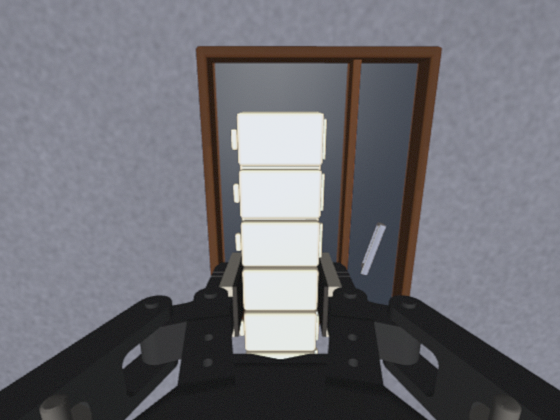

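The view shows the bar parallel to the large compartment and centred over it (bar columns 238–323, compartment about 212–350). Lowering now.

drive_tool(
  increments=[
    [28,0,0.5,10,0,0,0],
    [28,0,0.5,35,0,0,0],
    [28,0,0.5,70,0,0,0],
    [28,0,0.5,105,0,0,0],
    [28,0,0.5,128,0,0,0],
    [28,0,0.5,140,0,0,0],
    [28,0,0.5,145,0,0,0],
    [28,0,0.5,147,0,0,0],
  ],
)

```text
clock: 7.52
eef_pos: [0.5126, 0.3063, 0.0175]
tool_rot: [2.337, 2.1, -0.001]
ft_force: [-0.2, -0.0, -1.3]
opening: 0.0331
```

drive_tool(
  increments=[
    [28,0,0,1,0,0,0],
    [28,0,0,2,0,0,0],
    [28,0,0,2,0,0,0],
  ],
)

```text
clock: 7.9
eef_pos: [0.5128, 0.3065, 0.0158]
tool_rot: [2.336, 2.1, -0.0]
ft_force: [-0.4, 0.0, -1.4]
opening: 0.0329
```

```bash
python3 - <<'E'
from h import *
where()
E
```

```text
t 7.9 pos [0.5128 0.3065 0.0158] phi -6.11 zax [ 2.e-04 -4.e-04 -1.e+00] F [-0.4  0.  -1.4] M [-0.02 -0.01  0.04] open 32.9 q [ 4.530e-01  3.260e-01  1.676e+00 -1.000e-03  1.140e+00  5.600e-01]
```

drive_tool(
  increments=[
    [28,0,0,2,0,0,0],
    [28,0,0,3,0,0,0],
    [28,0,0,4,0,0,0],
    [28,0,0,4,0,0,0],
  ],
)

```text
clock: 8.4
eef_pos: [0.5128, 0.3065, 0.0117]
tool_rot: [2.336, 2.1, -0.0]
ft_force: [0.0, -0.5, 0.2]
opening: 0.0334
```

```bash
python3 - <<'E'
from h import *
where()
E
```

```text
t 8.4 pos [0.5128 0.3065 0.0117] phi -6.11 zax [ 1.e-04 -5.e-04 -1.e+00] F [ 0.  -0.5  0.2] M [ 0.02  0.03 -0.04] open 33.4 q [ 4.530e-01  3.320e-01  1.677e+00 -1.000e-03  1.133e+00  5.600e-01]
```

drive_tool(
  increments=[
    [28,0,0,0.6,0,0,0],
    [28,0,0,1.0,0,0,0],
    [28,0,0,1.0,0,0,0],
  ],
)

```text
clock: 8.78
eef_pos: [0.5128, 0.3065, 0.0117]
tool_rot: [2.336, 2.1, -0.001]
ft_force: [-4.2, -3.2, 8.9]
opening: 0.0331
```

That is contact, at 8.9 N. Releasing.

drive_tool(
  increments=[
    [36,0,0,-0.3,0,0,0],
    [42,0,0,-0.3,0,0,0],
    [50,0,0,-0.3,0,0,0],
    [55,0,0,-0.3,0,0,0],
    [55,0,0,-10,0,0,0],
    [55,0,0,-30,0,0,0],
    [55,0,0,-65,0,0,0],
    [55,0,0,-110,0,0,0],
  ],
)

```text
clock: 9.78
eef_pos: [0.5124, 0.3064, 0.1235]
tool_rot: [2.336, 2.1, -0.001]
ft_force: [-0.1, -0.7, -0.2]
opening: 0.0551
```

drive_tool(
  increments=[
    [55,0,0,-30,0,0,0],
    [55,0,0,-45,0,0,0],
    [55,0,0,-45,0,0,0],
  ],
)

```text
clock: 10.15
eef_pos: [0.5133, 0.3068, 0.1702]
tool_rot: [2.336, 2.099, 0.003]
ft_force: [-0.4, 0.7, -1.0]
opening: 0.0547
```

```bash
python3 - <<'E'
from h import *
where()
im=capture('wrist');cv2.imwrite('pics/w5.png',im[:,:,::-1])
im=capture('top');cv2.imwrite('pics/t5.png',im[:,:,::-1])
go([.5422,-.2065,.16],4.4)
E
```

```text
t 10.15 pos [0.5133 0.3068 0.1702] phi -6.1 zax [ 2.3e-03  5.0e-04 -1.0e+00] F [-0.4  0.7 -1. ] M [0.01 0.02 0.02] open 54.7 q [ 4.530e-01  1.580e-01  1.570e+00 -1.000e-03  1.411e+00  5.600e-01]
inc mm [-506.4   84.8    8. ] rot [-0.002   0.0017 -0.1834]
```

View pics/w5.png

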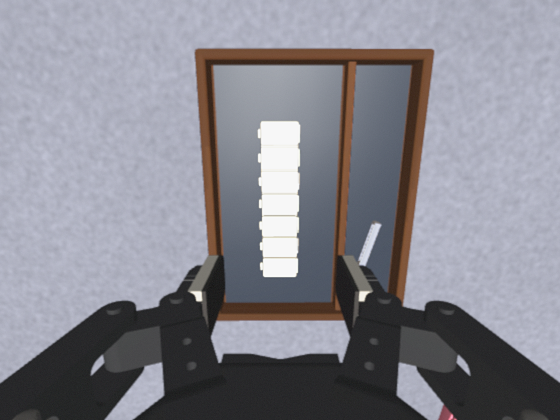

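View pics/t5.png

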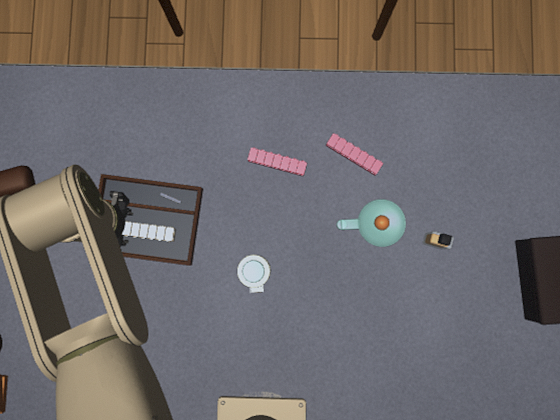

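The organizer lies flat in the large compartment, lids up and free of the fingers (wrist image columns 260–300, rows 122–277). The dish is unchanged. Moving back to the handle.

drive_tool(
  increments=[
    [50,-20,3,0,0,0,-0.01],
    [50,-65,11,0,0,0,-0.03],
    [50,-115,19,0,0,0,-0.05],
    [50,-165,28,0,0,0,-0.07],
    [50,-215,36,0,0,0,-0.09],
    [50,-265,44,0,0,0,-0.11],
    [50,-315,53,0,0,0,-0.13],
    [50,-365,61,0,0,0,-0.15],
  ],
)

```text
clock: 11.25
eef_pos: [0.5324, -0.0647, 0.1656]
tool_rot: [-2.17, -2.268, 0.007]
ft_force: [1.2, 0.4, -0.4]
opening: 0.0502
```

```bash
python3 - <<'E'
from h import *
where()
go([.5422,-.2065,.15],4.4)
E
```

```text
t 11.25 pos [ 0.5324 -0.0647  0.1656] phi 2.53 zax [-5.2e-03 -9.0e-04 -1.0e+00] F [ 1.2  0.4 -0.4] M [-0.03 -0.02  0.01] open 50.2 q [-0.215  0.004  1.742 -0.002  1.401 -0.259]
inc mm [-142.1    3.7   15.7] rot [-0.0052  0.0005 -0.0327]
```

drive_tool(
  increments=[
    [50,-45,1,0,0,0,-0.01],
    [50,-85,2,0,-0.003,0,-0.02],
    [50,-115,3,5,-0.005,0,-0.03],
    [50,-135,3.5,10,-0.005,0,-0.033],
    [50,-142,3.5,15,-0.005,0,-0.033],
    [50,-142,3.5,15,-0.005,0,-0.033],
    [50,-142,3.5,15,-0.005,0,-0.033],
  ],
)

```text
clock: 12.12
eef_pos: [0.5421, -0.2054, 0.1506]
tool_rot: [-2.133, -2.306, 0.001]
ft_force: [-0.0, -0.2, 1.3]
opening: 0.0498
```

```bash
python3 - <<'E'
from h import *
where();st=sense()
im=capture('wrist')[:,:,::-1];cv2.imwrite('pics/w6.png',im)
def mask(im):
    hsv=cv2.cvtColor(np.ascontiguousarray(im),cv2.COLOR_BGR2HSV);H,S,V=[hsv[:,:,i].astype(int) for i in range(3)]
    return (H>70)&(H<100)&(S>50)&(V>90)
d,k=big(mask(im),(200,120,340,300));print(d.min(0),d.max(0))
def mid(k,n,horiz,rng,z,st=None):
    out=[]
    for i in rng:
        v=np.nonzero(k[:,i] if horiz else k[i])[0]
        if len(v)<3: continue
        m=(v.min()+v.max())/2;out.append(onz(n,[[i,m] if horiz else [m,i]],z,st)[0])
    out=np.array(out);p=np.polyfit(out[:,1],out[:,0],1);return out.mean(0),np.degrees(np.arctan(p[0])),p
y0=int(d[:,1].min())
m,a,p=mid(k,'wrist',False,range(y0+8,y0+40),.031,st);print('wrist handle mid',m,'slope deg',a,'x at y=-.2065',np.polyval(p,-.2065),'tip',onz('wrist',[[d[d[:,1]==y0][:,0].mean(),y0]],.028,st))
im=cv2.imread('pics/t5.png');d,k=big(mask(im),(330,185,420,260))
m,a,p=mid(k,'top',True,range(341,356),.031);print('top handle',m,a,np.polyval(p,-.2065))
(c,r)=cv2.minEnclosingCircle((onz('top',d[d[:,0]>362],.029)[:,:2]*1000).astype(np.float32));print('bowl',c,r)
hc=np.array([np.polyval(p,-.2065)*1000,-206.5]);print('dir from centre',np.degrees(np.arctan2(*(np.array(c)-hc)[::-1])))
print(onz('top',[[d[:,0].min(),225]],.028))
E
```

```text
t 12.125 pos [ 0.5421 -0.2054  0.1506] phi 4.47 zax [-5.e-04 -1.e-04 -1.e+00] F [-0.  -0.2  1.3] M [-0.03  0.   -0.01] open 49.8 q [-0.45   0.128  1.64  -0.     1.374 -0.528]
[228. 175.] [332. 299.]
wrist handle mid [ 0.54180327 -0.19656623  0.031     ] slope deg -3.4470792363886225 x at y=-.2065 0.542401633248154 tip [[ 0.5404748  -0.17644145  0.028     ]]
top handle [ 0.54387703 -0.20465391  0.031     ] -17.914292247659017 0.5444738133097364
bowl (548.1439208984375, -288.3783874511719) 59.31294631958008
dir from centre -87.43349838756804
[[ 0.53904118 -0.17792752  0.028     ]]
```

View pics/w6.png

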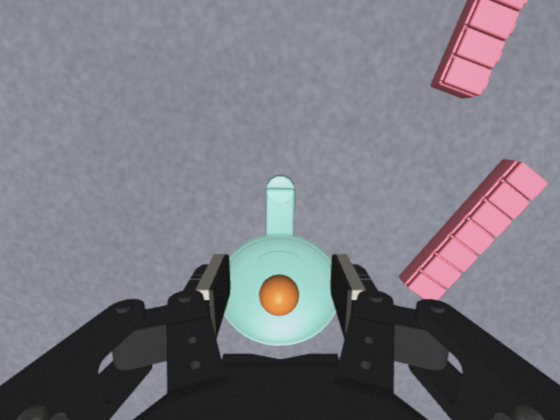

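The handle is centred under the gripper (column 281, tip at row 175) and lines up with the ball (279,295). Descending with the jaws at 44 mm.

drive_tool(
  increments=[
    [44,-1.9,0.2,15,0,0,0.004],
    [44,-1.9,0.2,45,0,0,0.004],
    [44,-1.9,0.2,80,0,0,0.004],
    [44,-1.9,0.2,110,0,0,0.004],
    [44,-1.9,0.2,130,0,0,0.004],
    [44,-1.9,0.2,140,0,0,0.004],
    [44,-1.9,0.2,144,0,0,0.004],
    [44,-1.9,0.2,144,0,0,0.004],
  ],
)

```text
clock: 13.18
eef_pos: [0.5432, -0.2077, 0.0076]
tool_rot: [2.137, 2.301, 0.0]
ft_force: [-0.7, -0.6, -1.6]
opening: 0.0437
```

```bash
python3 - <<'E'
from h import *
where();go([.5424,-.2073,.005],4.1)
im=capture('wrist')[:,:,::-1];cv2.imwrite('pics/w7.png',im)
im=capture('side')[:,:,::-1];cv2.imwrite('pics/s7.png',cv2.resize(im[200:340,230:430],None,fx=4,fy=4))
E
```

```text
t 13.175 pos [ 0.5432 -0.2077  0.0076] phi 4.25 zax [ 1.e-03 -9.e-04 -1.e+00] F [-0.7 -0.6 -1.6] M [-0.    0.02  0.01] open 43.7 q [-0.453  0.299  1.727 -0.     1.115 -0.527]
inc mm [ 0.4 -0.7  2.6] rot [0.001  0.0009 0.0026]
```

View pics/w7.png

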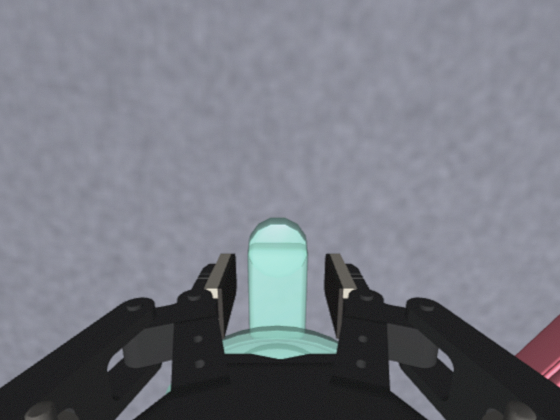

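View pics/s7.png

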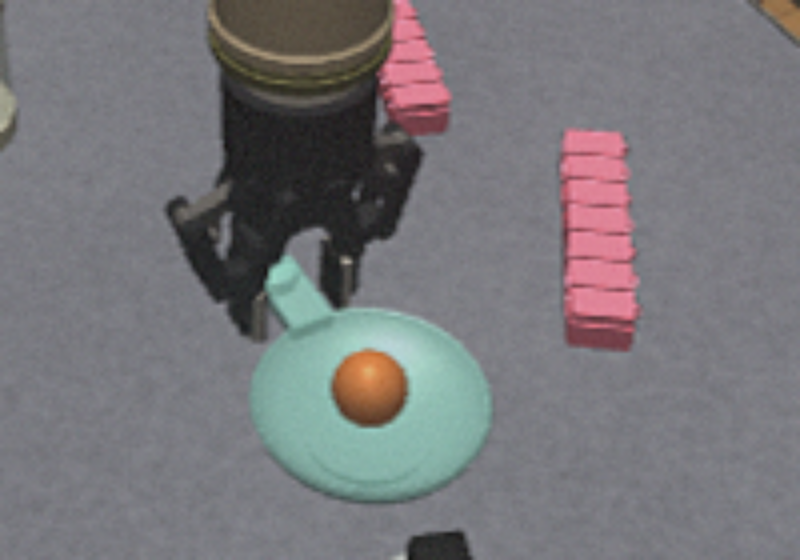

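Handle columns 248–307, jaws about 236–326, so I'll shift about 1 mm to −y, drop 2 mm and close.

drive_tool(
  increments=[
    [40,0,-1,2,0,0,0],
    [36,0,-1,2,0,0,0],
    [32,0,-1,2,0,0,0],
    [29,0,-1,2,0,0,0],
    [27,0,-1,2,0,0,0],
    [25,0,-1,2,0,0,0],
    [22,0,-1,2,0,0,0],
    [20,0,-1,2,0,0,0],
  ],
  force=45,
)

```text
clock: 14.28
eef_pos: [0.5424, -0.2079, 0.0061]
tool_rot: [2.136, 2.301, 0.0]
ft_force: [-1.3, 0.0, 1.9]
opening: 0.0251
```

```bash
python3 - <<'E'
from h import *
where()
im=capture('wrist')[:,:,::-1];cv2.imwrite('pics/w8.png',im)
E
```

```text
t 14.275 pos [ 0.5424 -0.2079  0.0061] phi 4.24 zax [ 0.0016 -0.0012 -1.    ] F [-1.3  0.   1.9] M [-0.02  0.25 -0.07] open 25.1 q [-0.454  0.299  1.73  -0.     1.111 -0.528]
```

View pics/w8.png

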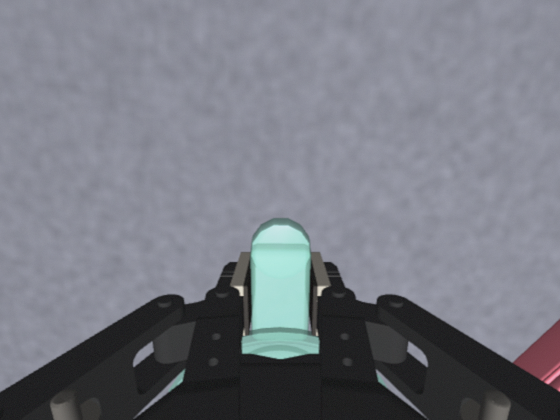

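Gripped at 25.1 mm. Firming the grip, then a smooth lift.

drive_tool(
  increments=[
    [18,0,0,0,0,0,0],
    [18,0,0,0,0,0,0],
    [18,0,0,-1,0,0,0],
    [18,0,0,-3,0,0,0],
    [18,0,0,-6,0,0,0],
    [18,0,0,-10,0,0,0],
    [18,0,0,-14,0,0,0],
    [18,0,0,-18,0,0,0],
  ],
  force=90,
)

```text
clock: 15.32
eef_pos: [0.5425, -0.2079, 0.0245]
tool_rot: [2.136, 2.301, 0.0]
ft_force: [0.3, 0.4, -2.0]
opening: 0.0243
```

```bash
python3 - <<'E'
from h import *
where()
im=capture('wrist')[:,:,::-1];cv2.imwrite('pics/w9.png',im)
im=capture('side')[:,:,::-1];cv2.imwrite('pics/s9.png',cv2.resize(im[200:340,230:430],None,fx=4,fy=4))
E
```

```text
t 15.325 pos [ 0.5425 -0.2079  0.0245] phi 4.25 zax [ 0.0018 -0.0013 -1.    ] F [ 0.3  0.4 -2. ] M [0.17 0.04 0.05] open 24.3 q [-0.454  0.272  1.724 -0.     1.143 -0.528]
```

View pics/s9.png

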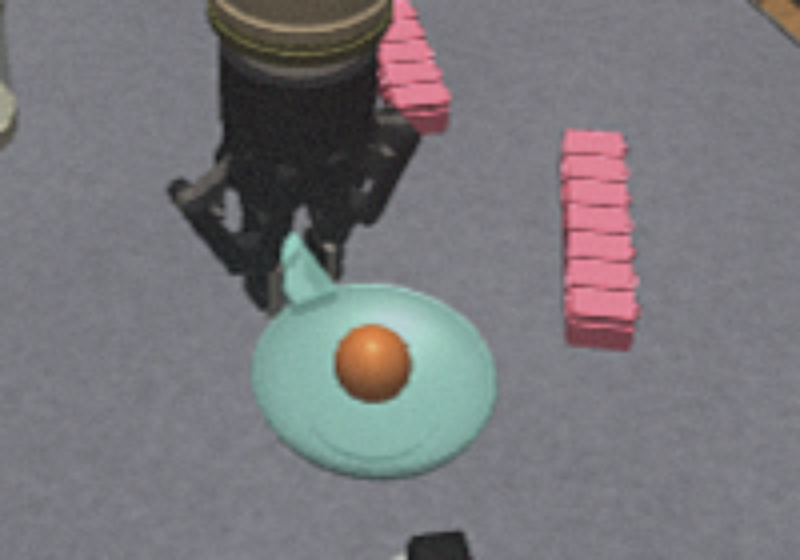

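The dish is off the shelf and level, with the ball still in the middle (373,362 in the crop). Lifting on to about 10 cm.

drive_tool(
  increments=[
    [18,0,0,-3,0,0,0],
    [18,0,0,-12,0,0,0],
    [18,0,0,-26,0,0,0],
    [18,0,0,-42,0,0,0],
    [18,0,0,-58,0,0,0],
    [18,0,0,-71,0,0,0],
    [18,0,0,-79,0,0,0],
    [18,0,0,-82,0,0,0],
  ],
)

```text
clock: 16.42
eef_pos: [0.5429, -0.2081, 0.1075]
tool_rot: [2.135, 2.299, 0.001]
ft_force: [-0.3, 0.5, -2.2]
opening: 0.0247
```

```bash
python3 - <<'E'
from h import *
where()
im=capture('side')[:,:,::-1];cv2.imwrite('pics/s10.png',cv2.resize(im[150:340,230:430],None,fx=3,fy=3))
im=capture('top')[:,:,::-1];cv2.imwrite('pics/t10.png',im)
E
```

```text
t 16.425 pos [ 0.5429 -0.2081  0.1075] phi 4.25 zax [ 0.0033 -0.002  -1.    ] F [-0.3  0.5 -2.2] M [ 0.2   0.02 -0.04] open 24.7 q [-0.454  0.169  1.678 -0.     1.292 -0.528]
```

View pics/s10.png

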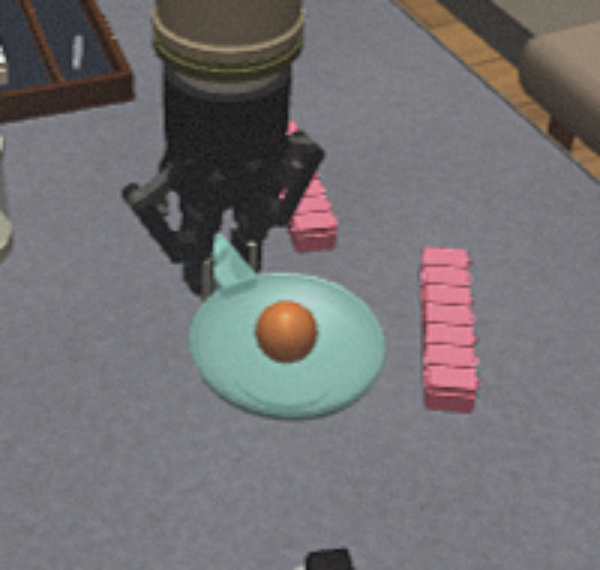

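View pics/t10.png

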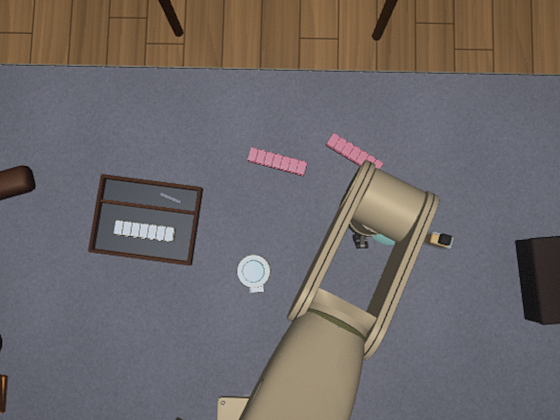

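The ball is central and the organizer is resting in the tray at (144,231). The rest of the scene is unchanged. I'll plan a smooth combined turn and forward drift, evaluated along the dish centre's path.

```bash
cat > traj.py <<'E'
from h import *
import sys
def run(C0,C1,f0,f1,N,k0,z,Rlev=None,L=.082):
    st=sense();R=Ro.from_rotvec(st['tool_rot']).as_matrix()
    for k in range(k0+1,min(k0+8,N)+1):
        t=k/N;s=10*t**3-15*t**4+6*t**5
        C=np.array(C0)+s*(np.array(C1)-C0);f=np.radians(f0+s*(f1-f0))
        c,sn=np.cos(f),np.sin(f)
        x=np.array([-sn,c,0])           # tool x = from bowl outwards along handle
        P=np.r_[C,z]+L*x
        T=np.c_[x,[c,sn,0],[0,0,-1.]]
        d=(P-st['eef_pos'])@R*1000;w=Ro.from_matrix(R.T@T).as_rotvec()
        print([18]+d.round(1).tolist()+w.round(3).tolist(),',')
    where()
E
python3 -c "
from traj import *
print(onz('top',[[441,240]],.1))
st=sense();R=Ro.from_rotvec(st['tool_rot']).as_matrix();print(st['eef_pos'][:2]-.082*R[:2,0])
run([.549,-.290],[.782,-.15],4.25,90,40,0,.1075)"
```

```text
[[ 0.50455773 -0.41425422  0.1       ]]
[ 0.54870295 -0.28972298]
[18, -0.3, 0.3, -0.6, 0.002, 0.002, -0.0] ,
[18, -0.2, 0.4, -0.6, 0.002, 0.002, -0.002] ,
[18, 0.2, 0.7, -0.6, 0.002, 0.002, -0.006] ,
[18, 0.7, 1.3, -0.6, 0.002, 0.002, -0.013] ,
[18, 1.6, 2.2, -0.6, 0.002, 0.002, -0.024] ,
[18, 2.9, 3.5, -0.6, 0.002, 0.002, -0.04] ,
[18, 4.5, 5.1, -0.6, 0.002, 0.002, -0.061] ,
[18, 6.5, 7.2, -0.6, 0.002, 0.002, -0.087] ,
t 16.525 pos [ 0.5426 -0.2079  0.1068] phi 4.25 zax [ 0.0026 -0.0017 -1.    ] F [ 0.3 -0.5 -1.9] M [ 0.21 -0.    0.02] open 24.1 q [-0.454  0.169  1.678 -0.     1.291 -0.528]
```

drive_tool(
  increments=[
    [18,0,0,0,0.001,0.001,0],
    [18,0,0.2,0,0.002,0.002,-0.002],
    [18,0.2,0.6,0,0.002,0.002,-0.006],
    [18,0.7,1.3,0,0.002,0.002,-0.013],
    [18,1.6,2.2,0,0.002,0.002,-0.024],
    [18,2.9,3.5,0,0.002,0.002,-0.04],
    [18,4.5,5.1,0,0.002,0.002,-0.061],
    [18,6.5,7.2,0,0.002,0.002,-0.087],
  ],
)

```text
clock: 17.52
eef_pos: [0.5494, -0.2008, 0.1069]
tool_rot: [2.033, 2.395, 0.0]
ft_force: [-0.5, -0.2, -2.3]
opening: 0.0242
```

```bash
python3 -c "
from traj import *
run([.549,-.290],[.782,-.15],4.25,90,40,8,.1065)"
```

```text
[18, 1.9, 2.7, 0.4, 0.0, 0.0, -0.029] ,
[18, 4.3, 5.9, 0.4, 0.0, 0.0, -0.066] ,
[18, 6.8, 9.5, 0.4, 0.0, 0.0, -0.108] ,
[18, 9.4, 13.6, 0.4, 0.0, 0.0, -0.155] ,
[18, 12.1, 18.2, 0.4, 0.0, 0.0, -0.207] ,
[18, 14.8, 23.2, 0.4, 0.0, 0.0, -0.263] ,
[18, 17.4, 28.6, 0.4, 0.0, 0.0, -0.323] ,
[18, 19.9, 34.4, 0.4, 0.0, 0.0, -0.386] ,
t 17.525 pos [ 0.5494 -0.2008  0.1069] phi 9.33 zax [ 4.e-04  0.e+00 -1.e+00] F [-0.5 -0.2 -2.3] M [ 0.13  0.03 -0.01] open 24.2 q [-0.438  0.182  1.664  0.     1.296 -0.601]
```

drive_tool(
  increments=[
    [18,1.9,2.7,0,0,0,-0.029],
    [18,4.3,5.9,0,0,0,-0.066],
    [18,6.8,9.5,0,0,0,-0.108],
    [18,9.4,13.6,0,0,0,-0.155],
    [18,12.1,18.2,0,0,0,-0.207],
    [18,14.8,23.2,0,0,0,-0.263],
    [18,17.4,28.6,0,0,0,-0.323],
    [18,19.9,34.4,0,0,0,-0.386],
  ],
)

```text
clock: 18.52
eef_pos: [0.5804, -0.1753, 0.1068]
tool_rot: [1.531, 2.743, 0.0]
ft_force: [-0.2, -0.2, -2.8]
opening: 0.0242
```

```bash
python3 -c "
from traj import *
run([.549,-.290],[.782,-.15],4.25,90,40,16,.1065)"
```

```text
[18, -0.4, 6.2, 0.3, 0.0, 0.0, -0.063] ,
[18, -1.1, 13.0, 0.4, 0.0, 0.0, -0.131] ,
[18, -2.2, 19.9, 0.4, 0.0, 0.0, -0.2] ,
[18, -3.7, 27.1, 0.4, 0.0, 0.0, -0.27] ,
[18, -5.6, 34.3, 0.4, 0.0, 0.0, -0.34] ,
[18, -7.8, 41.6, 0.4, 0.0, 0.0, -0.409] ,
[18, -10.3, 48.9, 0.4, 0.0, 0.0, -0.477] ,
[18, -13.1, 56.2, 0.4, 0.0, 0.0, -0.543] ,
t 18.525 pos [ 0.5804 -0.1753  0.1068] phi 31.66 zax [ 3.e-04  1.e-04 -1.e+00] F [-0.2 -0.2 -2.8] M [0.11 0.08 0.02] open 24.2 q [-0.378  0.236  1.601  0.     1.304 -0.931]
```

drive_tool(
  increments=[
    [18,-0.4,6.2,0,0,0,-0.063],
    [18,-1.1,13,0,0,0,-0.131],
    [18,-2.2,19.9,0,0,0,-0.2],
    [18,-3.7,27.1,0,0,0,-0.27],
    [18,-5.6,34.3,0,0,0,-0.34],
    [18,-7.8,41.6,0,0,0,-0.409],
    [18,-10.3,48.9,0,0,0,-0.477],
    [18,-13.1,56.2,0,0,0,-0.543],
  ],
)

```text
clock: 19.52
eef_pos: [0.6354, -0.1567, 0.1067]
tool_rot: [-0.733, -3.055, -0.0]
ft_force: [0.5, -0.2, -2.1]
opening: 0.0244
```

```bash
python3 -c "
from traj import *
run([.549,-.290],[.782,-.15],4.25,90,40,24,.1065)"
```

```text
[18, -6.1, 4.2, 0.2, 0.0, -0.0, -0.059] ,
[18, -12.3, 8.5, 0.2, 0.0, -0.0, -0.119] ,
[18, -18.4, 12.6, 0.2, 0.0, -0.0, -0.175] ,
[18, -24.2, 16.4, 0.2, 0.0, -0.0, -0.227] ,
[18, -29.7, 19.9, 0.2, 0.0, -0.0, -0.274] ,
[18, -34.7, 23.1, 0.2, 0.0, -0.0, -0.316] ,
[18, -39.3, 25.9, 0.2, 0.0, -0.0, -0.353] ,
[18, -43.2, 28.4, 0.2, 0.0, -0.0, -0.385] ,
t 19.525 pos [ 0.6354 -0.1567  0.1067] phi 63.0 zax [ 0.e+00  1.e-04 -1.e+00] F [ 0.5 -0.2 -2.1] M [0.   0.21 0.03] open 24.4 q [-0.32   0.359  1.453  0.     1.329 -1.42 ]
```

drive_tool(
  increments=[
    [18,-6.1,4.2,0,0,0,-0.059],
    [18,-12.3,8.5,0,0,0,-0.119],
    [18,-18.4,12.6,0,0,0,-0.175],
    [18,-24.2,16.4,0,0,0,-0.227],
    [18,-29.7,19.9,0,0,0,-0.274],
    [18,-34.7,23.1,0,0,0,-0.316],
    [18,-39.3,25.9,0,0,0,-0.353],
    [18,-43.2,28.4,0,0,0,-0.385],
  ],
)

```text
clock: 20.52
eef_pos: [0.6871, -0.1508, 0.1065]
tool_rot: [-0.132, -3.139, -0.0]
ft_force: [0.4, 0.1, -1.8]
opening: 0.0241
```

```bash
python3 -c "
from traj import *
run([.549,-.290],[.782,-.15],4.25,90,40,32,.1065)"
```

```text
[18, -3.6, 0.4, 0.0, 0.0, -0.0, -0.023] ,
[18, -6.7, 0.9, 0.0, 0.0, -0.0, -0.044] ,
[18, -9.1, 1.3, 0.0, 0.0, -0.0, -0.06] ,
[18, -10.9, 1.6, 0.0, 0.0, -0.0, -0.071] ,
[18, -12.0, 1.8, 0.0, 0.0, -0.0, -0.078] ,
[18, -12.6, 1.8, 0.0, 0.0, -0.0, -0.082] ,
[18, -12.8, 1.9, 0.0, 0.0, -0.0, -0.084] ,
[18, -12.8, 1.9, 0.0, 0.0, -0.0, -0.084] ,
t 20.525 pos [ 0.6871 -0.1508  0.1065] phi 85.19 zax [-2.e-04  1.e-04 -1.e+00] F [ 0.4  0.1 -1.8] M [-0.02  0.09 -0.02] open 24.1 q [-0.289  0.486  1.29   0.     1.366 -1.776]
```

drive_tool(
  increments=[
    [18,-3.6,0.4,0,0,0,-0.023],
    [18,-6.7,0.9,0,0,0,-0.044],
    [18,-9.1,1.3,0,0,0,-0.06],
    [18,-10.9,1.6,0,0,0,-0.071],
    [18,-12,1.8,0,0,0,-0.078],
    [18,-12.6,1.8,0,0,0,-0.082],
    [18,-12.8,1.9,0,0,0,-0.084],
    [18,-12.8,1.9,0,0,0,-0.084],
  ],
)

```text
clock: 21.52
eef_pos: [0.6999, -0.15, 0.1066]
tool_rot: [-0.0, -3.141, -0.0]
ft_force: [-0.4, 0.1, -2.8]
opening: 0.0243
```

```bash
python3 - <<'E'
from h import *
where()
im=capture('side')[:,:,::-1];cv2.imwrite('pics/s11.png',cv2.resize(im[100:300,250:450],None,fx=3,fy=3))
im=capture('top')[:,:,::-1];cv2.imwrite('pics/t11.png',im)
E
```

```text
t 21.525 pos [ 0.6999 -0.15    0.1066] phi 90.0 zax [-2.e-04  1.e-04 -1.e+00] F [-0.4  0.1 -2.8] M [-0.01  0.09  0.  ] open 24.3 q [-0.283  0.519  1.246  0.     1.377 -1.854]
```

View pics/s11.png

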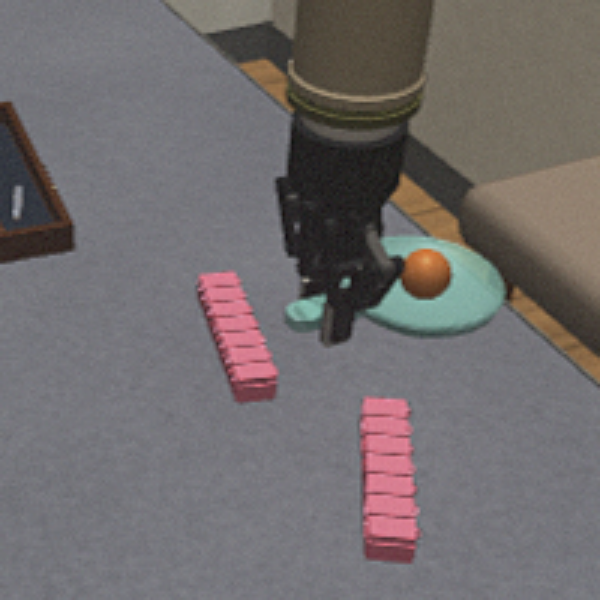

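View pics/t11.png

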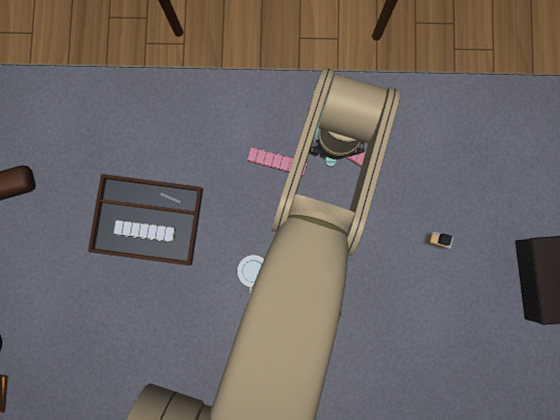

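The turn is done (phi 90.0°, tool level) and the ball sits mid-bowl (425,273 in the crop). I'll advance gently so the bowl also reaches out over the room-side edge.

```bash
python3 -c "
from traj import *
print(((proj('side',[[.782,-.15,.135]])-[250,100])*3).round(1))
run([.782,-.15],[.912,-.06],90,90,32,0,.1065)"
```

```text
[[422.1 272.3]]
[18, -0.1, 0.1, 0.0, 0.0, -0.0, -0.0] ,
[18, -0.4, 0.2, 0.0, 0.0, -0.0, -0.0] ,
[18, -1.0, 0.7, 0.0, 0.0, -0.0, -0.0] ,
[18, -2.2, 1.5, 0.0, 0.0, -0.0, -0.0] ,
[18, -4.0, 2.7, 0.0, 0.0, -0.0, -0.0] ,
[18, -6.4, 4.4, 0.0, 0.0, -0.0, -0.0] ,
[18, -9.6, 6.6, 0.0, 0.0, -0.0, -0.0] ,
[18, -13.5, 9.4, 0.0, 0.0, -0.0, -0.0] ,
t 21.625 pos [ 0.6999 -0.15    0.1065] phi 89.99 zax [-3.e-04  1.e-04 -1.e+00] F [ 0.5  1.  -2.6] M [-0.04  0.11 -0.03] open 24.7 q [-0.283  0.519  1.246  0.     1.377 -1.853]
```

Ball predicted at (422,272) and seen at (425,273): it is centred.

drive_tool(
  increments=[
    [18,0,0,0,0,0,0],
    [18,-0.4,0.2,0,0,0,0],
    [18,-1,0.7,0,0,0,0],
    [18,-2.2,1.5,0,0,0,0],
    [18,-4,2.7,0,0,0,0],
    [18,-6.4,4.4,0,0,0,0],
    [18,-9.6,6.6,0,0,0,0],
    [18,-13.5,9.4,0,0,0,0],
  ],
)

```text
clock: 22.62
eef_pos: [0.7137, -0.1404, 0.1065]
tool_rot: [-0.0, -3.141, -0.0]
ft_force: [-0.3, -0.3, -2.3]
opening: 0.0244
```

```bash
python3 -c "
from traj import *
run([.782,-.15],[.912,-.06],90,90,32,8,.1065)"
```

```text
[18, -4.4, 3.0, 0.0, 0.0, -0.0, -0.0] ,
[18, -9.7, 6.6, 0.0, 0.0, -0.0, -0.0] ,
[18, -15.7, 10.7, -0.0, 0.0, -0.0, -0.0] ,
[18, -22.1, 15.2, -0.0, 0.0, -0.0, -0.0] ,
[18, -29.0, 20.0, -0.0, 0.0, -0.0, -0.0] ,
[18, -36.3, 25.0, -0.0, 0.0, -0.0, -0.0] ,
[18, -43.7, 30.2, -0.0, 0.0, -0.0, -0.0] ,
[18, -51.3, 35.5, -0.0, 0.0, -0.0, -0.0] ,
t 22.625 pos [ 0.7137 -0.1404  0.1065] phi 89.99 zax [-3.e-04  1.e-04 -1.e+00] F [-0.3 -0.3 -2.3] M [-0.04  0.14 -0.04] open 24.4 q [-0.265  0.55   1.205  0.     1.388 -1.836]
```

drive_tool(
  increments=[
    [18,-4.4,3,0,0,0,0],
    [18,-9.7,6.6,0,0,0,0],
    [18,-15.7,10.7,0,0,0,0],
    [18,-22.1,15.2,0,0,0,0],
    [18,-29,20,0,0,0,0],
    [18,-36.3,25,0,0,0,0],
    [18,-43.7,30.2,0,0,0,0],
    [18,-51.3,35.5,0,0,0,0],
  ],
)

```text
clock: 23.62
eef_pos: [0.7655, -0.1046, 0.1065]
tool_rot: [-0.0, -3.141, -0.0]
ft_force: [0.1, -0.5, -1.8]
opening: 0.024
```

```bash
python3 -c "
from traj import *
run([.782,-.15],[.912,-.06],90,90,32,16,.1065)"
```

```text
[18, -7.1, 4.8, -0.0, 0.0, -0.0, -0.0] ,
[18, -14.6, 10.0, -0.0, 0.0, -0.0, -0.0] ,
[18, -21.8, 15.0, -0.0, 0.0, -0.0, -0.0] ,
[18, -28.7, 19.8, -0.0, 0.0, -0.0, -0.0] ,
[18, -35.2, 24.3, -0.0, 0.0, -0.0, -0.0] ,
[18, -41.1, 28.4, -0.0, 0.0, -0.0, -0.0] ,
[18, -46.4, 32.0, -0.0, 0.0, -0.0, -0.0] ,
[18, -51.1, 35.2, -0.0, 0.0, -0.0, -0.0] ,
t 23.625 pos [ 0.7655 -0.1046  0.1065] phi 90.0 zax [-3.e-04  2.e-04 -1.e+00] F [ 0.1 -0.5 -1.8] M [0.03 0.13 0.02] open 24.0 q [-0.202  0.675  1.029  0.     1.437 -1.773]
```

drive_tool(
  increments=[
    [18,-7.1,4.8,0,0,0,0],
    [18,-14.6,10,0,0,0,0],
    [18,-21.8,15,0,0,0,0],
    [18,-28.7,19.8,0,0,0,0],
    [18,-35.2,24.3,0,0,0,0],
    [18,-41.1,28.4,0,0,0,0],
    [18,-46.4,32,0,0,0,0],
    [18,-51.1,35.2,0,0,0,0],
  ],
)

```text
clock: 24.62
eef_pos: [0.8169, -0.0691, 0.1064]
tool_rot: [-0.0, -3.141, -0.0]
ft_force: [0.5, -0.7, -2.6]
opening: 0.0244
```

```bash
python3 -c "
from traj import *
run([.782,-.15],[.912,-.06],90,90,32,24,.1065)"
```

```text
[18, -3.6, 2.5, -0.1, 0.0, -0.0, -0.0] ,
[18, -6.8, 4.8, -0.1, 0.0, -0.0, -0.0] ,
[18, -9.2, 6.5, -0.1, 0.0, -0.0, -0.0] ,
[18, -11.0, 7.7, -0.1, 0.0, -0.0, -0.0] ,
[18, -12.2, 8.5, -0.1, 0.0, -0.0, -0.0] ,
[18, -12.8, 8.9, -0.1, 0.0, -0.0, -0.0] ,
[18, -13.1, 9.1, -0.1, 0.0, -0.0, -0.0] ,
[18, -13.1, 9.1, -0.1, 0.0, -0.0, -0.0] ,
t 24.625 pos [ 0.8169 -0.0691  0.1064] phi 90.0 zax [-3.e-04  2.e-04 -1.e+00] F [ 0.5 -0.7 -2.6] M [0.02 0.12 0.02] open 24.4 q [-0.147  0.822  0.816  0.     1.505 -1.718]
```

drive_tool(
  increments=[
    [18,-3.6,2.5,0,0,0,0],
    [18,-6.8,4.8,0,0,0,0],
    [18,-9.2,6.5,0,0,0,0],
    [18,-11,7.7,0,0,0,0],
    [18,-12.2,8.5,0,0,0,0],
    [18,-12.8,8.9,0,0,0,0],
    [18,-13.1,9.1,0,0,0,0],
    [18,-13.1,9.1,0,0,0,0],
  ],
)

```text
clock: 25.62
eef_pos: [0.83, -0.0601, 0.1064]
tool_rot: [-0.0, -3.141, -0.0]
ft_force: [-0.3, -1.2, -1.3]
opening: 0.0244
```

drive_tool(
  increments=[
    [18,0,0,0,0,0,0],
    [18,0,0,0,0,0,0],
    [18,0,0,0,0,0,0],
    [18,0,0,0,0,0,0],
    [18,0,0,0,0,0,0],
    [18,0,0,0,0,0,0],
  ],
)

```text
clock: 26.38
eef_pos: [0.83, -0.0601, 0.1065]
tool_rot: [-0.0, -3.141, -0.0]
ft_force: [-0.1, 0.4, -2.4]
opening: 0.0244
```

```bash
python3 - <<'E'
from h import *
where()
im=capture('side')[:,:,::-1];cv2.imwrite('pics/s12.png',im);cv2.imwrite('pics/s12c.png',cv2.resize(im[80:230,250:450],None,fx=4,fy=4))
im=capture('top')[:,:,::-1];cv2.imwrite('pics/t12.png',im)
im=capture('wrist')[:,:,::-1];cv2.imwrite('pics/w12.png',im)
st=sense();C=st['eef_pos']*[1,1,0]+[.082,0,.1]
print('pred ball crop px',((proj('side',[C+[0,0,.035]])-[250,80])*4).round(1))
a=np.linspace(0,2*np.pi,13)[:-1];print('pred rim',((proj('side',C+np.c_[.06*np.cos(a),.06*np.sin(a),0*a+.031])-[250,80])*4).round(0).tolist())
print('pred handle end',((proj('side',[C+[-.113,0,.025]])-[250,80])*4).round(0))
E
```

```text
t 26.375 pos [ 0.83   -0.0601  0.1065] phi 89.99 zax [-3.e-04  2.e-04 -1.e+00] F [-0.1  0.4 -2.4] M [ 0.01  0.22 -0.01] open 24.4 q [-0.134  0.864  0.752  0.     1.526 -1.705]
pred ball crop px [[658.5 317. ]]
pred rim [[737.0, 302.0], [696.0, 283.0], [647.0, 274.0], [600.0, 278.0], [568.0, 294.0], [558.0, 317.0], [575.0, 343.0], [615.0, 365.0], [669.0, 375.0], [720.0, 371.0], [752.0, 353.0], [758.0, 328.0]]
pred handle end [[499. 371.]]
```

View pics/s12c.png

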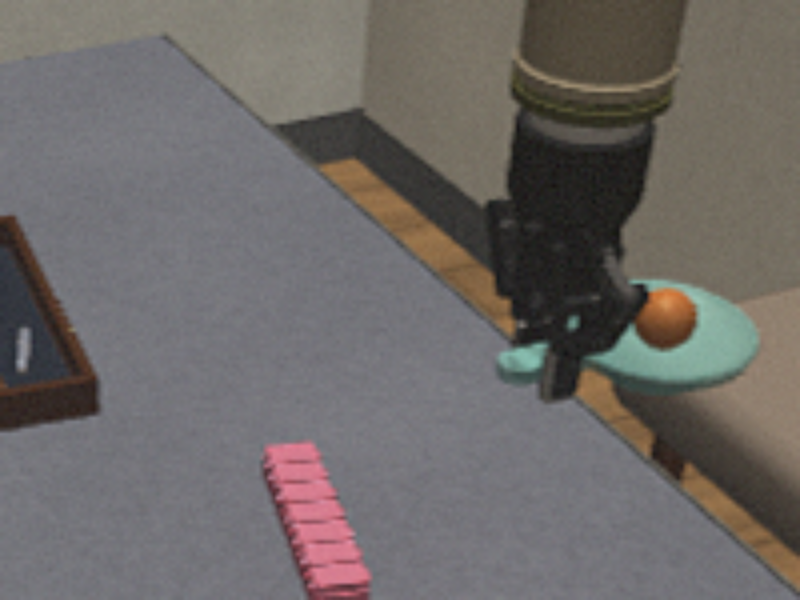

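View pics/t12.png

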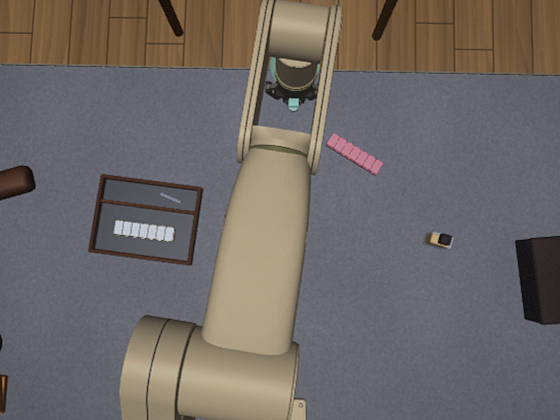

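View pics/w12.png

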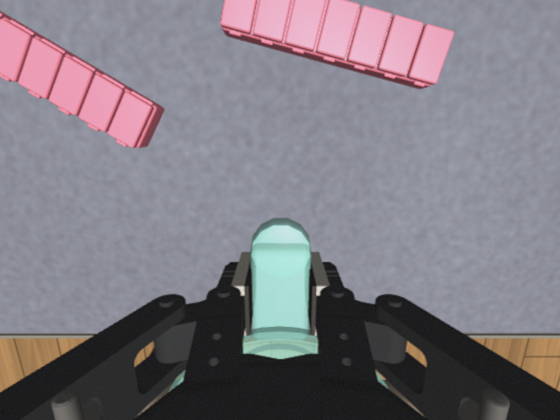

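The dish is level and pointing straight out, with its rim matching the prediction. The ball sits at (666,319) against a predicted (658,317). I'll check whether that offset is calibration error or real sag.

```bash
python3 - <<'E'
from h import *
def cen(im,roi):
    hsv=cv2.cvtColor(im,cv2.COLOR_BGR2HSV);H,S,V=[hsv[:,:,i].astype(int) for i in range(3)]
    o,k=big((H<18)&(S>140)&(V>90),roi);(c,r)=cv2.minEnclosingCircle(o.astype(np.float32));return np.array(c),r
a,ra=cen(cv2.imread('pics/side0.png'),(300,270,345,325));b,rb=cen(cv2.imread('pics/s12.png'),(400,145,432,175))
t,_=cen(cv2.imread('pics/top0.png'),(365,205,400,245));print(a,ra,b,rb,'top ball',onz('top',[t],.035))
print('start ray at .035',onz('side',[a],.035),'expected .5485,-.2895'); print('end ray at .1354',onz('side',[b],.1354),'expected .912,-.0601')
E
```

```text
[321.96591187 295.99432373] 8.578017234802246 [416.05172729 158.77586365] 7.055381774902344 top ball [[ 0.54789276 -0.28735942  0.035     ]]
start ray at .035 [[ 0.54862777 -0.28555254  0.035     ]] expected .5485,-.2895
end ray at .1354 [[ 0.91607621 -0.06016511  0.1354    ]] expected .912,-.0601
```

```bash
python3 - <<'E'
import cv2,numpy as np
a,b=[cv2.imread(f'pics/{n}.png')[205:360,265:295].astype(np.float32) for n in('w8','w12')]
g=lambda x:np.diff(x.mean(2).mean(1))
for lo,hi,n in((5,25,'tip'),(25,60,'step'),(110,153,'rim')):
    A,B=np.abs(g(a)),np.abs(g(b));print(n,205+lo+np.argsort(-A[lo:hi])[:4],205+lo+np.argsort(-B[lo:hi])[:4])
E
```

```text
tip [224 225 217 223] [225 224 217 226]
step [243 242 249 248] [242 243 249 248]
rim [357 356 327 332] [357 326 356 331]
```

The handle and rim edges in the wrist view moved by at most 1 px from before the lift, so sag is well under 1°. The side-view offset is about 4 mm, and part of that is the finger hiding the ball's left edge. Handing in.

```bash
python3 -c "
from h import *
where()
from rig import close_job
print(close_job())"
```

```text
t 26.525 pos [ 0.83   -0.0601  0.1064] phi 89.99 zax [-3.e-04  1.e-04 -1.e+00] F [-0.  -0.9 -1.8] M [0.   0.14 0.05] open 24.5 q [-0.134  0.864  0.752  0.     1.526 -1.705]
the job is handed in; nothing more can be done
None
```

I handed the job in at 26.5 s of the 67 s. The pill organizer is in the tray, and the arm is holding the dish out for you to take.

- **Organizer:** I lowered the white organizer into the large compartment until it touched (about 9 N), then let go. Pictures show it flat with its lids up.
- **Dish:** I gripped the handle at 90 N and lifted the dish to about 10 cm before turning it. The handle now points straight back (89.99°). I then moved it slowly forward so the bowl's rim reaches about 2 cm past the room-side edge. It is being held still with its underside about 10 cm above the shelf, and the tool is level.
- **Other things:** The last pictures show the tray, tie clip and cologne where they were. The arm hid the dispenser in the last top picture; it was last seen in its place after the dish was lifted.

**One check disagreed:** the last side view put the ball about 4 mm from where I expected the middle of the dish to be. Part of that comes from a finger hiding the ball's edge, and part may be the camera calibration (about 2 mm). The wrist view showed the dish had tilted well under 1° since I gripped it, so I left it as it was.

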